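# Set the thermostat to night and close its cover

## Task

With the fingertips, gently push the arm of the thermostat's pointer round until it points at the middle of the raised moon mark (not the sun), then push the hinged cover over so that it is fully shut. Only push: do not grip the pointer or the cover, and leave the other things on the bench where they are.

Things in the scene. Friction and masses are not known exactly. Their poses are not given: they have to be found in the camera images.
- thermostat: Grey plastic thermostat base, 165 x 165 mm, 35 mm high, fixed to the bench, yawed up to 0.3 rad. Origin: centre of its underside; z up. Its flat, rimless top face carries the pointer, turning about a vertical axis at (0, -10) mm, and the two marks, 1.1 rad to either side of -y seen from that axis; the cover is hinged along its +y edge.
- pointer: White plastic pointer. Origin: on its vertical axis, level with the base's face. Round hub 28 mm wide, 19 mm high; one straight arm along its own -y, 8 mm wide, ending 44 mm from the axis, 4 to 18 mm above the face. Starts within 0.5 rad of the base's -y, turns up to 1.5 rad either side of it with light friction (about 1 N at 35 mm) and stays where left.
- pointer_tip (a point): End of the pointer's arm, 44 mm from the axis, 11 mm above the face.
- pointer_aim (a point): Point in the air on the arm's line, 62 mm from the axis, 11 mm above the face: the circle on which the marks' centres lie. It is above a mark's centre when the pointer points exactly at it.
- moon: The moon mark: a black raised crescent about 25 mm across on a round white pad, 31 mm in diameter, fixed to the face. Origin: centre of the pad's underside, on the face, 62 mm from the pointer's axis. Stands at most 6 mm above the face. It may be on either side (base +x or -x); the sun has the other.
- sun: The sun mark: a black raised disc with eight short rays, 28 mm across, on an identical white pad; origin likewise.
- cover: Grey cover, a shell 165 x 165 x 26 mm, 150 g. Origin: middle of the hinge line, 35 mm above the bench. Own x: along the hinge; it reaches 165 mm along own -y; own z (0 to 26 mm) points out of its outside face, vertical when shut. Starts open 1.5 to 1.75 rad (stop: 1.75), may sink back to the stop. Damped hinge: pushed 45 degrees from upright towards the base it falls softly shut by itself.
- cover_edge (a point): Middle of the cover's free edge, on its outside face (165 mm from the hinge, 26 mm out); about 195 to 202 mm above the bench at the start.
- insulator: White ceramic insulator with ribs, 56 mm across, 60 mm high, standing loose. Origin: centre of its underside. Leave alone.
- tap_handle: Chrome tap handle with four spokes, 84 mm across, 40 mm high, loose. Origin: centre of its underside. Leave alone.
- radiator_key: Brass radiator key lying flat, 68 mm long, 38 mm wide, 12 mm high, loose. Origin: on the bench under its shaft's middle, which runs along its x. Leave alone.
- switch_block: Orange extension block with three toggle switches, 160 x 55 mm, 56 mm high over the toggles, loose. Origin: centre of its underside. Leave alone.
There are look-alikes about, which are no part of the job. Of the things like the thermostat, leave any that is orange or purple; of the rest the smaller one is meant.

How it is judged:
By the outcome, as a careful person would: the job done as asked, in the order asked, and still so for the second after the job is handed in, with the robot touching nothing.
It also fails if it takes over 48 s, if anything falls off the work surface, if the arm or the gripper's body presses on something with over 40 N, if the wrist force passes 120 N, or if a joint passes its speed limit or range.

## Robot

A 7-joint arm with a two-finger parallel gripper is mounted at the origin on the work surface. World frame = base frame: x ahead of the robot, y to its left, z up, the work surface at z = 0. Lengths are in m, angles in degrees, forces in N, time in s.
With the tool pointing down it reaches from about 0.35 to 0.775 m from the base axis. Payload 3.1 kg.
Tool frame: the origin (TCP) lies midway between the tips of the shut fingers; the grasp point (between the pads) lies 19 mm behind it (r.tcp_to_grasp is the distance from the TCP to the grasp point, in m); z points along the fingers, y is the line along which they close (so a half turn about z gives the same grasp; the last joint's range is limited). The gripper opens to 85 mm and grips with 20 to 120 N. Pads are 22 mm wide; open, the fingers measure 114 mm over their backs; the gripper's body (76 mm by 85 mm) begins 54 mm behind the grasp point. The pads swing forward as they close: fully open they stand 13 mm farther back than shut.
Start: joints at [-68.967, 17.813, 0.802, 86.603, -0.252, 75.585, -1.558], TCP at [0.219, 0.505, 0.231] pointing down, gripper open.
Joint ranges: [-154.91, 154.91], [-16.99, 109.72], [-72.82, 74.43], [7.12, 147.25], [-82.49, 262.49], [11.32, 116.49], [-174.64, 174.64]. Speed limits (degrees/s): [159.86, 159.86, 180, 180, 180, 180, 180].

## Interface

Orientations are given as [roll, pitch, yaw] about the fixed x, y, z axes, in that order (R = Rz(yaw) Ry(pitch) Rx(roll)).
In Python, from bench import r gives the robot as it stands.
- The arm moves only by the tool step_arm, never from a script. Its argument "steps" is a list of rows, each an object of numbers: "wx", "wy", "wz": the turn, a rotation vector about the tool's x, y, z in degrees; "dx", "dy", "dz": the shift along the tool's x, y, z in m; "claw": the gripper's target within -1 to 1 (fully open at 1, half-way at 0, shut at -1). In form: [{"wx": .., "wy": .., "wz": .., "dx": .., "dy": .., "dz": .., "claw": ..}, ...]. A call has exactly 10 rows; each row is the pose to reach, as a shift and turn from the pose commanded when the call began, along the tool's axes at that moment; what a row does not reach only later rows make up. A row lasts 1/8 s, in which the tool goes at most 62.5 mm and 10.7 degrees, less where a joint would pass 70% of its speed; a pose out of reach is approached as far as the arm can. A call with a gripper value outside its range is refused whole. The fingers move at their own pace and stop on an object; "newtons" is the grip in N (left out, the last holds). Time passes only in rows, so rows that repeat a pose let the fingers close, or fill a call up. It gives the time, the measured TCP pose, the force, the opening and the grip force at its end, in the units of the state.
- r.sense(): the state, without advancing time (a new reading comes with each control period).
- r.read_camera(name): name is "scene" or "top" or "wrist"; returns (picture, depth): 480x640x3 uint8, red, green, blue; 480x640 float32, m along the optical axis (not along the pixel's ray), 0 where there is no reading.
- r.camera_info(name): a dict with "mtx" (3x3 intrinsics, pixels), "extrinsics" (4x4, takes a point from world to camera coordinates). Camera axes: x right, y down, z forward; pixel columns grow to the right and rows downward; lengths in m; the calibration is good to about 2 mm. A picture is of the moment at which its call begins: read the wrist's pose just before it. camera_info takes no time and is no camera call; for the wrist camera it gives the pose at the moment of the call.
- r.sign_off(): hands the job in; it is judged then, once.
The state is a dict: "time": time; "qpos": joint angles; "joint_velocities": joint speeds; "joint_torque": joint torques, N m; "tcp_pos": TCP position; "tool_rot": TCP orientation; "ft_force": force on the tool from outside, world axes, zero at the start; "wrist_torque": the same for the moment, N m; "width": opening from 0.0 (shut) to 1.0 (fully open); "grasp_force": force on a finger pad.
Only numpy, scipy, OpenCV 4.12 (cv2) and the standard library are available. Lean on these libraries where they do the work, as an engineer would, in place of code of your own. Each camera call takes 0.05 s, during which the arm holds its last target. There are 200 camera calls.

## Working session

There is one attempt and no reset: what is moved stays moved. The work goes in short steps, Python scripts to look and compute and a tool call to move; the robot and the scene stay as the last step left them, time stands still between calls to the robot, and variables do not carry over. Pictures are saved under pics/ and viewed, at most 10 in all, crops included, and the job is handed in when it is done.

Besides the shell and the picture viewer there is one more tool, called after "Emit:" as name([rows], argument=value, ...), one row to a line, values as JSON. step_arm: Moves the arm, as the interface text tells. Its arguments: {"type":"object","properties":{"steps":{"type":"array"},"newtons":{"type":"number"}},"required":["steps"]}

```bash
mkdir -p pics; ls; cat > h.py <<'E'
import numpy as np,cv2
from bench import r
from scipy.spatial.transform import Rotation as R
def world(cam,depth,pts):
    i=r.camera_info(cam);K=np.array(i["mtx"]);T=np.linalg.inv(np.array(i["extrinsics"]))
    out=[]
    for u,v in pts:
        d=depth[int(round(v)),int(round(u))]
        p=np.linalg.inv(K)@[u,v,1]*d
        out.append((T@np.r_[p,1])[:3])
    return np.array(out)
def cloud(cam,depth):
    i=r.camera_info(cam);K=np.array(i["mtx"]);T=np.linalg.inv(np.array(i["extrinsics"]))
    v,u=np.mgrid[:480,:640]
    p=np.stack([(u-K[0,2])/K[0,0]*depth,(v-K[1,2])/K[1,1]*depth,depth,np.ones_like(depth)],-1)
    return (p@T.T)[...,:3]
E
python3 - <<'E'
from h import *
for c in("scene","top"):
    p,d=r.read_camera(c);np.savez(c,p=p,d=d);cv2.imwrite(f"pics/{c}0.png",p[...,::-1])
print(r.sense())
E
```

```text
pics
{'time': 0.1, 'qpos': array([-68.96799915,  17.85632097,   0.80061734,  86.68366695,
        -0.25424375,  75.5866212 ,  -1.55858713]), 'joint_velocities': array([-0.01828943, -0.13114978, -0.01713818, -0.32569056, -0.01980733,
        0.03839882, -0.03680705]), 'joint_torque': array([ 9.51036491e-04, -3.80851722e+01,  1.46871074e-01, -2.31239569e+01,
        1.23033294e-02,  8.12333543e-03, -7.35671449e-06]), 'tcp_pos': array([0.2183162 , 0.50407855, 0.23031889]), 'tool_rot': array([-1.79875189e+02,  2.77978021e-03,  1.56583539e+02]), 'ft_force': array([ 0.29633371,  0.9870891 , -0.16693198]), 'wrist_torque': array([-0.05875254,  0.08162214,  0.01148135]), 'grasp_force': 0.0, 'width': 0.9974475419704566}
```

View pics/scene0.png

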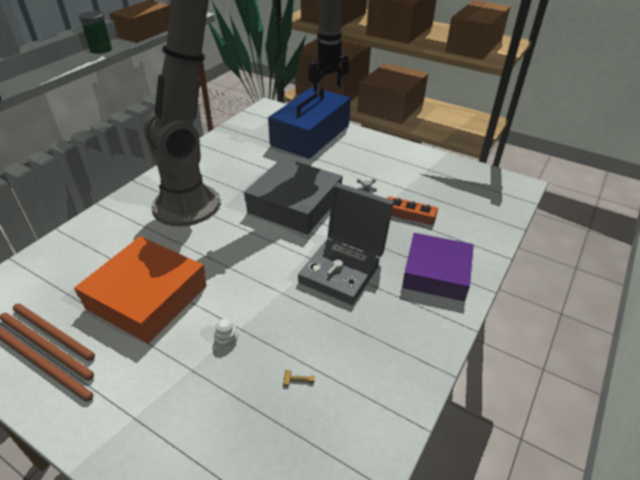

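View pics/top0.png

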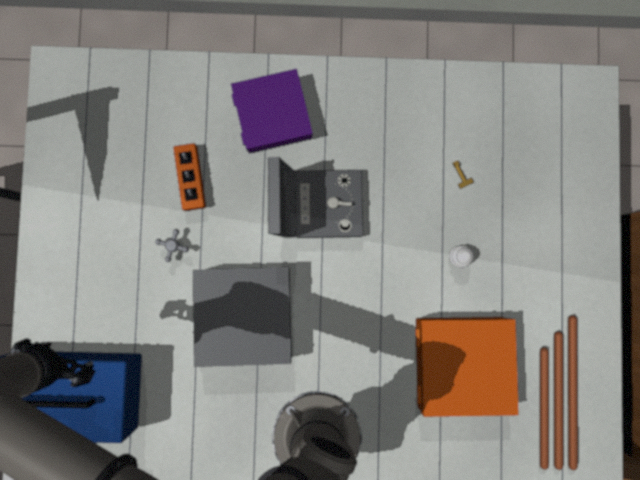

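The scene picture shows four things that could be the thermostat. In top-picture pixels these are the small grey open one (320,203), a larger grey box (243,315), a purple one (272,110) and an orange one (467,366). I choose the smaller grey one at (320,203). Its sun seems to be at (345,180), the moon at (345,226), and the pointer hub at (333,203). I'll check this in a close crop and measure.

```bash
python3 - <<'E'
from h import *
a=np.load("top.npz");p,d=a["p"],a["d"]
b=np.load("scene.npz")["p"]
c1=cv2.resize(p[150:245,260:375],None,fx=4.5,fy=4.5,interpolation=cv2.INTER_CUBIC)
c2=cv2.resize(b[180:310,290:400],None,fx=3.3,fy=3.3,interpolation=cv2.INTER_CUBIC)
h=max(c1.shape[0],c2.shape[0]);f=lambda c:np.pad(c,((0,h-c.shape[0]),(0,0),(0,0)))
im=np.hstack([f(c1[:,:430*2]),f(c2)]);im=cv2.resize(im,(800,int(im.shape[0]*800/im.shape[1])))
cv2.imwrite("pics/crop1.png",im[...,::-1])
W=cloud("top",d)
for n,(u,v) in dict(hub=(333,203),tip=(352,204),sun=(345,180),moon=(345,226),face=(320,225),coveredge=(274,200),coverA=(274,165),coverB=(274,228),tap=(175,243),sw=(190,177),ins=(461,256),bigbox=(243,330),purple=(272,110)).items(): print(n,W[v,u].round(4))
# face mask
m=(abs(W[...,2]-.035)<.004);m[:150]=0;m[245:]=0;m[:,:260]=0;m[:,380:]=0
pts=W[m][:,:2];rc=cv2.minAreaRect((pts*1000).astype(np.float32));print("face",m.sum(),np.median(W[m][:,2]),rc,cv2.boxPoints(rc).round(1).tolist())
print(r.camera_info("top")["mtx"])
E
```

```text
hub [ 0.562  -0.021   0.0555]
tip [ 0.564  -0.0685  0.0304]
sun [ 0.6218 -0.0497  0.0353]
moon [ 0.5091 -0.0523  0.037 ]
face [0.5103 0.0081 0.0299]
coveredge [0.5475 0.111  0.1961]
coverA [0.6227 0.1135 0.1967]
coverB [0.4878 0.109  0.1948]
tap [0.4563 0.357  0.0316]
sw [0.6168 0.3263 0.0391]
ins [ 0.4439 -0.3287  0.0603]
bigbox [0.2589 0.1792 0.0858]
purple [0.7827 0.1322 0.0584]
face 4036 0.034654964697156565 ((564.7909545898438, 3.34149169921875), (164.8677215576172, 190.82664489746094), 2.638288974761963) [[478.1000061035156, 94.9000015258789], [486.79998779296875, -95.80000305175781], [651.5, -88.19999694824219], [642.7000122070312, 102.4000015258789]]
[[543.6168053    0.         316.89188794]
 [  0.         543.6168053  231.94995229]
 [  0.           0.           1.        ]]
```

View pics/crop1.png

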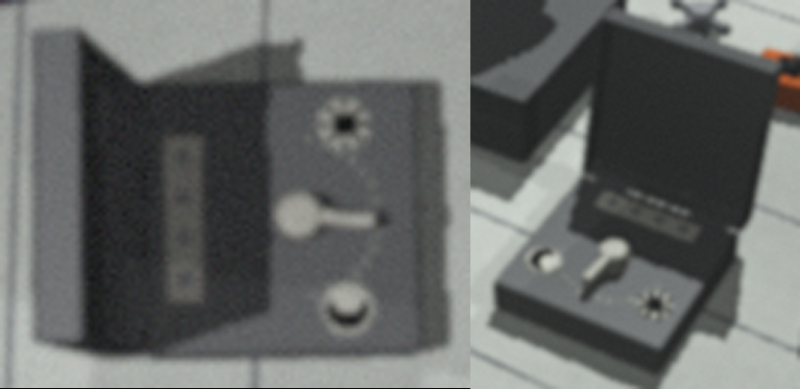

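The crop shows the moon (dark crescent) on the side nearer the robot, top pixel (345,226). The sun with its rays is on the far side at (345,180), and the pointer arm points at about base -y. Next I fit the exact geometry from the white blobs.

```bash
cat >> h.py <<'E'
def plane(cam,u,v,z):
    i=r.camera_info(cam);K=np.array(i["mtx"]);T=np.linalg.inv(np.array(i["extrinsics"]))
    d=T[:3,:3]@np.linalg.inv(K)@[u,v,1];o=T[:3,3];return o+d*(z-o[2])/d[2]
E
python3 - <<'E'
from h import *
a=np.load("top.npz");p,d=a["p"],a["d"]
g=p.mean(2);m=(g>120).astype(np.uint8);m[:170]=0;m[236:]=0;m[:,:322]=0;m[:,360:]=0
n,l,s,c=cv2.connectedComponentsWithStats(m)
for i in range(1,n):
    if s[i,4]>8:
        v,u=np.where(l==i);(cx,cy),rad=cv2.minEnclosingCircle(np.c_[u,v].astype(np.float32))
        print(s[i],c[i].round(1),(cx,cy,rad),plane("top",cx,cy,.038).round(4),plane("top",cx,cy,.05).round(4))
hub=g[190:216,322:360].astype(int)
print(hub)
W=cloud("top",d)
# front and side edges of face
m=(abs(W[...,2]-.035)<.006)&(W[...,1]<-.02)&(W[...,1]>-.1)&(W[...,0]>.45)&(W[...,0]<.67)
q=W[m];print(q[:,:2].min(0),q[:,:2].max(0))
print(r.sense()["tool_rot"])
E
```

```text
[341 175   6   2  10] [343.7 175.5] (343.5, 175.5, 2.549609661102295) [ 0.6323 -0.0456  0.038 ] [ 0.6302 -0.0448  0.05  ]
[338 181   9   6  19] [341.8 183.6] (342.0, 183.5, 4.272101879119873) [ 0.6125 -0.0424  0.038 ] [ 0.6106 -0.0417  0.05  ]
[328 198  23  10 128] [336.4 202.6] (338.9090881347656, 202.5, 11.191981315612793) [ 0.5658 -0.0361  0.038 ] [ 0.5643 -0.0354  0.05  ]
[339 219  13   8  67] [344.6 222.4] (345.0714416503906, 223.7857208251953, 6.328672885894775) [ 0.5144 -0.0523  0.038 ] [ 0.5134 -0.0515  0.05  ]
[340 228  11   4  15] [344.9 230.2] (345.0, 228.5, 5.02503776550293) [ 0.503  -0.0524  0.038 ] [ 0.5021 -0.0516  0.05  ]
[[ 49  46  45  56  73  86  88  91  87  87  86  87  88  89  86  87  86  90
   88  89  87  86  87  95  97  91  92  91  90  87  88  85  89  84  84  83
   85  87]
 [ 42  46  50  55  69  83  84  86  87  86  89  86  86  90  87  88  83  86
   86  89  84  87  90  88  91  96  95  96  89  90  84  87  88  89  86  85
   84  82]
 [ 43  48  45  54  68  85  85  88  86  84  90  87  87  85  88  86  88  87
   82  87  88  90  86  86  88  90 103  94  89  89  87  83  86 
[... 3082 characters left out ...]
 88  89  86  86  92  90  88  88  90
   86  86  88  87  86  86  87  89  93  96  95  92  90  87  88  87  88  88
   83  89]
 [ 43  45  44  58  71  84  89  88  86  88  85  88  83  87  88  92  89  86
   88  88  91  86  88  89  89  85  98 101  94  90  83  87  87  85  83  88
   85  86]
 [ 44  45  42  56  76  86  87  89  86  87  90  87  88  87  88  86  90  87
   88  85  87  85  87  87  92  92  98 102  96  87  85  84  88  88  86  84
   86  87]
 [ 44  46  41  56  74  87  89  90  85  87  89  91  85  90  87  85  88  89
   92  87  92  89  88  93  95  98  95  94  96  88  88  85  87  83  88  88
   83  85]]
[ 0.48410736 -0.09479984] [ 0.6506973  -0.02002324]
[-1.79875189e+02  2.77978021e-03  1.56583539e+02]
```

Emit:
step_arm([
  {"dx":-0.048,"dy":-0.034,"dz":-0.01,"wx":0,"wy":0,"wz":6,"claw":-1},
  {"dx":-0.096,"dy":-0.068,"dz":-0.02,"wx":0,"wy":0,"wz":12,"claw":-1},
  {"dx":-0.144,"dy":-0.102,"dz":-0.03,"wx":0,"wy":0,"wz":18,"claw":-1},
  {"dx":-0.192,"dy":-0.136,"dz":-0.04,"wx":0,"wy":0,"wz":24,"claw":-1},
  {"dx":-0.24,"dy":-0.17,"dz":-0.05,"wx":0,"wy":0,"wz":30,"claw":-1},
  {"dx":-0.288,"dy":-0.204,"dz":-0.06,"wx":0,"wy":0,"wz":36,"claw":-1},
  {"dx":-0.336,"dy":-0.238,"dz":-0.07,"wx":0,"wy":0,"wz":42,"claw":-1},
  {"dx":-0.384,"dy":-0.272,"dz":-0.08,"wx":0,"wy":0,"wz":48,"claw":-1},
  {"dx":-0.432,"dy":-0.306,"dz":-0.09,"wx":0,"wy":0,"wz":54,"claw":-1},
  {"dx":-0.48,"dy":-0.34,"dz":-0.1,"wx":0,"wy":0,"wz":60,"claw":-1},
])

```text
time: 1.35
tcp_pos: [0.5244, 0.0006, 0.3314]
tool_rot: [-180.0, -0.0, 96.4]
ft_force: [1.4, 0.3, -0.5]
width: -0.003
grasp_force: 0.0
```

```bash
python3 - <<'E'
from h import *
s=r.sense();print(s["time"],s["tcp_pos"],s["tool_rot"],s["qpos"],s["width"])
T=np.linalg.inv(np.array(r.camera_info("wrist")["extrinsics"]));print(T.round(3),r.camera_info("wrist")["mtx"])
p,d=r.read_camera("wrist");np.savez("wrist1",p=p,d=d,E=r.camera_info("wrist")["extrinsics"]);cv2.imwrite("pics/w1.png",p[...,::-1])
E
```

```text
1.35 [0.52442907 0.00055951 0.33136539] [-1.79988816e+02 -2.61527764e-02  9.64276969e+01] [-27.73578941  14.0480265   33.48776071  79.97257382  -7.72378836
  88.27201271  11.62045549] -0.002966180796544188
[[ 0.994  0.108  0.03   0.517]
 [ 0.112 -0.953 -0.282  0.072]
 [-0.002  0.284 -0.959  0.473]
 [ 0.     0.     0.     1.   ]] [[412.82751752   0.         316.88121724]
 [  0.         412.82751752 236.98374341]
 [  0.           0.           1.        ]]
```

View pics/w1.png

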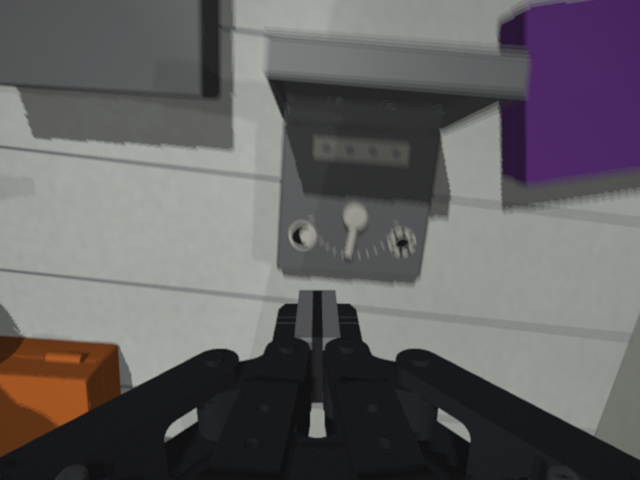

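The wrist view shows the moon at (302,235), the sun at (402,241), the hub at (355,215) and the arm tip near (349,258), with the cover open above. I'll measure from these.

```bash
cat >> h.py <<'E'
def planeE(E,u,v,z,K=None):
    K=np.array(r.camera_info("wrist")["mtx"]) if K is None else K
    T=np.linalg.inv(E);d=T[:3,:3]@np.linalg.inv(K)@[u,v,1];o=T[:3,3];return o+d*(z-o[2])/d[2]
E
python3 - <<'E'
from h import *
a=np.load("wrist1.npz");p,E=a["p"],a["E"];g=p.mean(2)
c=cv2.resize(p[190:285,270:435],None,fx=4.8,fy=4.8,interpolation=cv2.INTER_CUBIC);cv2.imwrite("pics/w1c.png",c[...,::-1])
m=(g>118).astype(np.uint8);m[:195]=0;m[272:]=0;m[:,:284]=0;m[:,422:]=0
n,l,s,cc=cv2.connectedComponentsWithStats(m)
for i in range(1,n):
    if s[i,4]>6:print(s[i],cc[i].round(1))
W=cloud("wrist",a["d"])
q=W[(abs(W[...,2]-.035)<.004)&(W[...,1]<.06)&(W[...,1]>-.15)&(W[...,0]>.45)&(W[...,0]<.68)]
rc=cv2.minAreaRect((q[:,:2]*1000).astype(np.float32));print(rc,cv2.boxPoints(rc).round(1).tolist())
E
```

```text
[344 204  23  52 618] [353.3 222.9]
[300 221  16  26 275] [308.2 234.8]
[288 224  11  26  81] [291.3 236.7]
[397 228   5   8  29] [398.9 231.9]
[405 229   5  13  35] [407.2 234.1]
[390 233   9  23  64] [394.  243.6]
[412 235   4   8  18] [413.7 238.7]
[388 241   4   9  22] [389.5 244.8]
[409 243   4   8  19] [410.4 246.9]
[403 250   4   6  17] [404.2 252.5]
((570.6671752929688, -23.65941619873047), (164.82777404785156, 171.3134002685547), 1.527470588684082) [[486.0, 59.79999923706055], [490.6000061035156, -111.5], [655.2999877929688, -107.0999984741211], [650.7999877929688, 64.19999694824219]]
```

View pics/w1c.png

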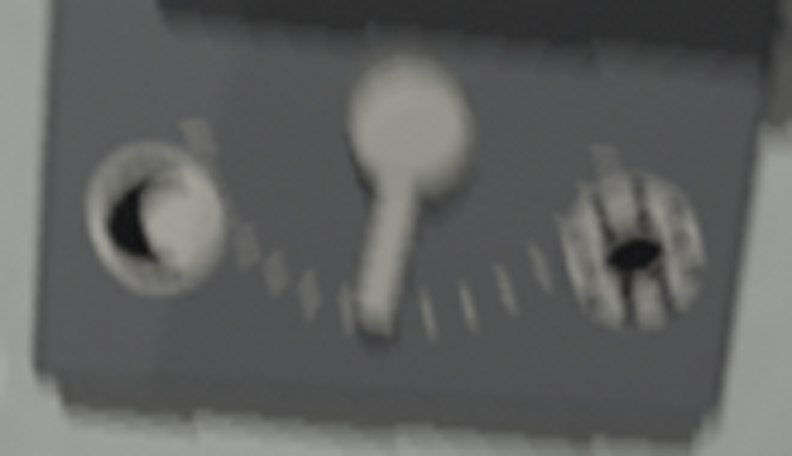

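The crop shows the moon pad centre at crop (154,217), the sun at (634,253), the hub top at (412,118) and the end of the arm's top near (377,312).

```bash
cat > geo.py <<'E'
from h import *
E=np.load("wrist1.npz")["E"]
P=lambda x,y,z:planeE(E,270+x/4.8,190+y/4.8,z)[:2]
if __name__=="__main__":
    moon,sun=P(154,217,.037),P(634,253,.037);hub=P(412,118,.054);tip=P(377,312,.053)
    print("moon",moon,"sun",sun,"hub",hub,"tip",tip)
    v=sun-moon;L=np.linalg.norm(v);yaw=np.arctan2(v[1],v[0]);print("L",L,"yaw",np.degrees(yaw))
    ex=v/L;ey=np.array([-ex[1],ex[0]])
    ax=(moon+sun)/2+ey*.062*np.cos(1.1);print("axis from marks",ax, "dist hub-moon",np.linalg.norm(hub-moon),np.linalg.norm(hub-sun),"arm",np.linalg.norm(tip-hub))
    t=tip-ax;print("pointer ang world",np.degrees(np.arctan2(*t[::-1])),"moon ang",np.degrees(np.arctan2(*(moon-ax)[::-1])))
    base=ax+ey*.010;print("base",base,"hinge",base+ey*.0825)
E
python3 geo.py
```

```text
moon [ 0.51845085 -0.07022892] sun [ 0.62981966 -0.06834223] hub [ 0.57256629 -0.03725056] tip [ 0.57039675 -0.08283901]
L 0.11138479236071377 yaw 0.9705475469866539
axis from marks [ 0.5736589  -0.04116665] dist hub-moon 0.06337232901717532 0.06515090850176732 arm 0.045640045021633685
pointer ang world -94.47603840254874 moon ang -152.23707083850545
base [ 0.57348951 -0.03116808] hinge [0.57209209 0.05132008]
```

The wrist and top cameras disagree by about 18 mm. The picture looks blurred, so the arm was probably still settling. I'll retake it at rest.

```bash
python3 - <<'E'
from h import *
for k in range(3):
    E=r.camera_info("wrist")["extrinsics"]; s=r.sense(); p,d=r.read_camera("wrist"); print(s["time"],s["tcp_pos"].round(4),abs(s["joint_velocities"]).max().round(2),np.linalg.inv(E)[:3,3].round(4))
np.savez("wrist2",p=p,d=d,E=E)
c=cv2.resize(p[190:285,270:435],None,fx=4.8,fy=4.8,interpolation=cv2.INTER_CUBIC);cv2.imwrite("pics/w2c.png",c[...,::-1])
W=cloud("wrist",d)
q=W[(abs(W[...,2]-.035)<.004)&(W[...,1]<.06)&(W[...,1]>-.15)&(W[...,0]>.45)&(W[...,0]<.68)]
rc=cv2.minAreaRect((q[:,:2]*1000).astype(np.float32));print(rc,cv2.boxPoints(rc).round(1).tolist())
E
```

```text
1.4 [ 0.5276 -0.0103  0.3322] 4.98 [0.5208 0.0628 0.4734]
1.45 [ 0.5258 -0.007   0.3318] 5.31 [0.5191 0.0656 0.4731]
1.5 [ 0.5246 -0.0026  0.3312] 4.61 [0.5178 0.0694 0.4728]
((565.2057495117188, -13.363067626953125), (164.29916381835938, 154.04710388183594), 2.6302969455718994) [[479.6000061035156, 59.79999923706055], [486.70001220703125, -94.0999984741211], [650.7999877929688, -86.5], [643.7000122070312, 67.30000305175781]]
```

View pics/w2c.png

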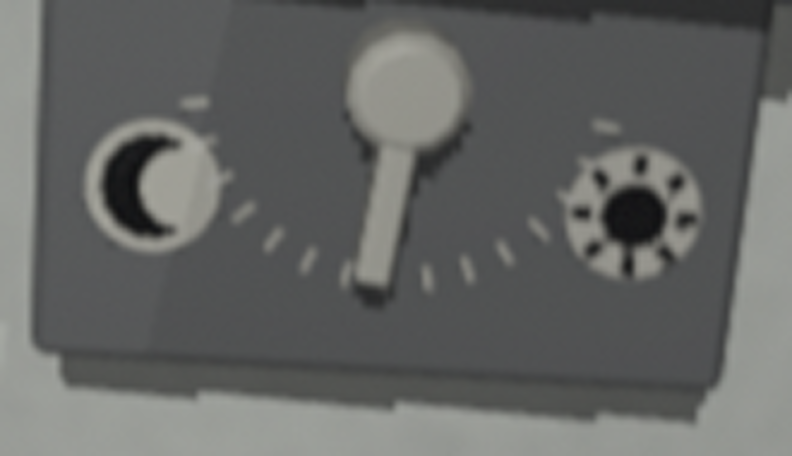

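This one is sharp: moon at crop (152,185), sun (633,212), hub top (407,87), end of the arm's top (374,282).

```bash
sed -i 's/wrist1.npz/wrist2.npz/; s/P(154,217,.037),P(634,253,.037);hub=P(412,118,.054);tip=P(377,312,.053)/P(152,185,.036),P(633,212,.036);hub=P(407,87,.054);tip=P(374,282,.053)/' geo.py; python3 geo.py; python3 -c "
from h import *
s=r.sense();print(s['time'],s['tcp_pos'],s['tool_rot'])"
```

```text
moon [ 0.51327031 -0.05292974] sun [ 0.62368367 -0.04754026] hub [ 0.56614103 -0.02013648] tip [ 0.56483037 -0.06522771]
L 0.11054481638162257 yaw 2.7944913417546378
axis from marks [ 0.5671059  -0.02214548] dist hub-moon 0.06221502836074414 0.06373478879444229 arm 0.04511026893710758
pointer ang world -93.02345163477274 moon ang -150.23822165372397
base [ 0.56661836 -0.01215737] hinge [0.56259617 0.07024452]
1.55 [0.52391144 0.00061737 0.33076036] [-1.79931731e+02  1.33856545e-02  9.64051743e+01]
```

The mark spacing is 110.5 mm and the yaw 2.7°, both consistent with the description. The pointer is at −92° and the moon at −150.3°. I'll descend beside the arm on its sun side.

Emit:
step_arm([
  {"dx":-0.007,"dy":0.0065,"dz":0.02,"wz":0.8,"claw":-1},
  {"dx":-0.017,"dy":0.016,"dz":0.05,"wz":2,"claw":-1},
  {"dx":-0.029,"dy":0.028,"dz":0.09,"wz":4,"claw":-1},
  {"dx":-0.04,"dy":0.039,"dz":0.13,"wz":5,"claw":-1},
  {"dx":-0.05,"dy":0.048,"dz":0.17,"wz":6,"claw":-1},
  {"dx":-0.058,"dy":0.056,"dz":0.2,"wz":7,"claw":-1},
  {"dx":-0.063,"dy":0.061,"dz":0.223,"wz":8,"claw":-1},
  {"dx":-0.066,"dy":0.064,"dz":0.238,"wz":8.4,"claw":-1},
  {"dx":-0.067,"dy":0.0646,"dz":0.248,"wz":8.4,"claw":-1},
  {"dx":-0.067,"dy":0.0646,"dz":0.251,"wz":8.4,"claw":-1},
])

```text
invalid input
```

```bash
python3 - <<'E'
from h import *
for k in range(3):
    E=r.camera_info("wrist")["extrinsics"]; s=r.sense(); p,d=r.read_camera("wrist"); print(s["time"],s["tcp_pos"].round(4),s["tool_rot"].round(2),abs(s["joint_velocities"]).max().round(2),s["ft_force"].round(2))
np.savez("wrist3",p=p,d=d,E=E);cv2.imwrite("pics/w3.png",p[...,::-1])
E
```

```text
1.55 [0.5239 0.0006 0.3308] [-1.7993e+02  1.0000e-02  9.6410e+01] 3.1 [-1.01  0.76 -0.4 ]
1.6 [0.5236 0.0025 0.3306] [-1.7991e+02 -5.0000e-02  9.6600e+01] 1.65 [-0.67  0.   -0.29]
1.65 [0.5234 0.0035 0.3306] [-1.7991e+02 -8.0000e-02  9.6720e+01] 0.8 [0.28 0.85 0.65]
```

View pics/w3.png

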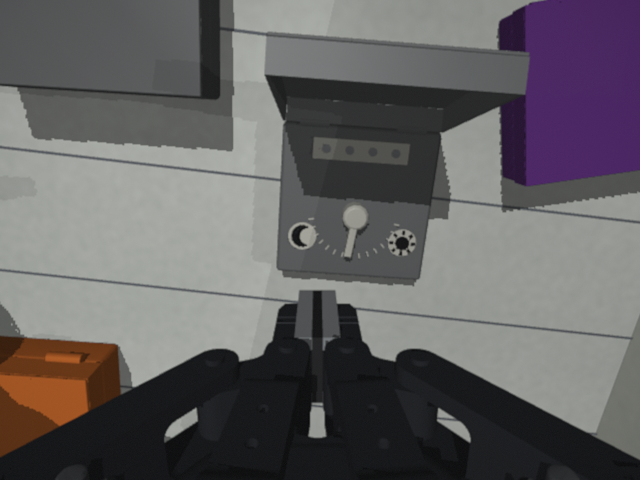

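The call was refused because wx and wy were missing. The picture shows the same view as before, with the hub at (355,215). I'll resend the move with every key.

Emit:
step_arm([
  {"dx":-0.007,"dy":0.0065,"dz":0.02,"wx":0,"wy":0,"wz":0.8,"claw":-1},
  {"dx":-0.017,"dy":0.016,"dz":0.05,"wx":0,"wy":0,"wz":2,"claw":-1},
  {"dx":-0.029,"dy":0.028,"dz":0.09,"wx":0,"wy":0,"wz":4,"claw":-1},
  {"dx":-0.04,"dy":0.039,"dz":0.13,"wx":0,"wy":0,"wz":5,"claw":-1},
  {"dx":-0.05,"dy":0.048,"dz":0.17,"wx":0,"wy":0,"wz":6,"claw":-1},
  {"dx":-0.058,"dy":0.056,"dz":0.2,"wx":0,"wy":0,"wz":7,"claw":-1},
  {"dx":-0.063,"dy":0.061,"dz":0.223,"wx":0,"wy":0,"wz":8,"claw":-1},
  {"dx":-0.066,"dy":0.064,"dz":0.238,"wx":0,"wy":0,"wz":8.4,"claw":-1},
  {"dx":-0.067,"dy":0.0646,"dz":0.248,"wx":0,"wy":0,"wz":8.4,"claw":-1},
  {"dx":-0.067,"dy":0.0646,"dz":0.251,"wx":0,"wy":0,"wz":8.4,"claw":-1},
])

```text
time: 2.95
tcp_pos: [0.5956, -0.0566, 0.0801]
tool_rot: [-180.0, -0.0, 88.2]
ft_force: [-1.0, -0.5, 0.4]
width: 0.0
grasp_force: 0.0
```

```bash
python3 - <<'E'
from h import *
for k in range(4):
    E=r.camera_info("wrist")["extrinsics"]; s=r.sense(); p,d=r.read_camera("wrist"); print(s["time"],s["tcp_pos"].round(4),s["tool_rot"].round(2),abs(s["joint_velocities"]).max().round(2),s["ft_force"].round(2))
np.savez("wrist3",p=p,d=d,E=E);cv2.imwrite("pics/w4.png",p[...,::-1])
E
```

```text
2.95 [ 0.5956 -0.0566  0.0801] [-1.7998e+02 -3.0000e-02  8.8240e+01] 2.56 [-1.03 -0.53  0.37]
3.0 [ 0.5957 -0.0566  0.0802] [-1.800e+02 -2.000e-02  8.823e+01] 0.64 [ 0.14  0.8  -0.33]
3.05 [ 0.5959 -0.0568  0.0807] [ 1.7997e+02 -2.0000e-02  8.8220e+01] 0.66 [ 0.58 -0.28 -0.22]
3.1 [ 0.5962 -0.0569  0.081 ] [ 1.7993e+02 -2.0000e-02  8.8210e+01] 0.38 [-0.07  0.76 -0.01]
```

View pics/w4.png

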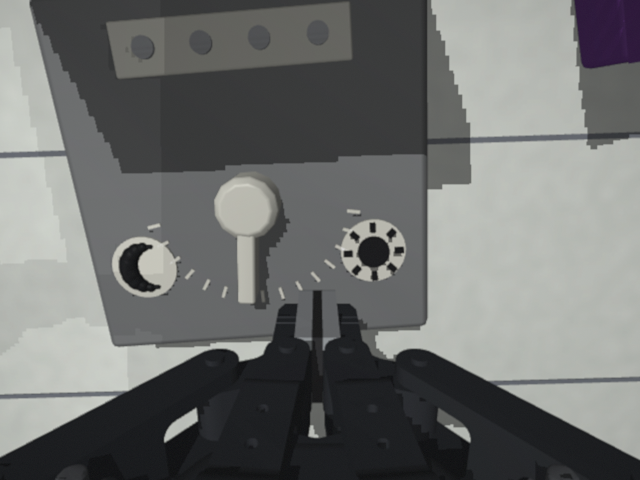

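The close view shows the hub at (246,206), the arm end at (247,300), the moon pad at (144,267) and the sun pad at (373,250). The fingertips span columns 299–337, about 15 mm. I'll refine the geometry from this.

```bash
python3 - <<'E'
from h import *
a=np.load("wrist3.npz");E,p=a["E"],a["p"];P=lambda u,v,z:planeE(E,u,v,z)[:2]
g=p.mean(2)
moon,sun,hub,tip=P(144.3,267,.037),P(373.5,250.3,.037),P(246,205,.054),P(247.2,302,.053)
print(moon,sun,hub,tip)
v=sun-moon;L=np.linalg.norm(v);ex=v/L;ey=np.array([-ex[1],ex[0]]);ax=(moon+sun)/2+ey*.062*np.cos(1.1)
an=lambda t:np.degrees(np.arctan2(t[1],t[0]))
print("L",L,"yaw",an(v),"axis",ax,"ptr",an(tip-hub),an(tip-ax),"moon",an(moon-ax),an(moon-hub))
E
```

```text
[ 0.51404401 -0.05253788] [ 0.62396205 -0.04751941] [ 0.56836547 -0.02023207] [ 0.56516199 -0.06490419]
L 0.1100325396402692 yaw 2.6141042215180095 axis [ 0.56772037 -0.02193495] ptr -94.10171337398016 -93.40735235450558 moon -150.31089855044877 -149.25940042338155
```

```bash
cat > path.py <<'E'
from h import *
AX=np.array([.5675,-.0215])
def pose(phi,h,z,rho=.036):
    f=np.radians(phi);u=np.array([np.cos(f),np.sin(f)]);n=np.array([-u[1],u[0]])
    return np.r_[AX+rho*u+h*n,z],phi+180
def rel(p0,yaw0,p,yaw):
    R0=R.from_euler("xyz",[180,0,yaw0],degrees=True);d=R0.inv().apply(p-p0)
    return [round(float(x),4) for x in d]+[round((yaw0-yaw),1)]
E
python3 - <<'E'
from path import *
p0,y0=np.array([.596,-.0568,.0805]),88.2
for a in [(-93.4,.027,.045),(-93.4,.014,.045)]: print(rel(p0,y0,*pose(*a)))
p1,y1=pose(-93.4,.014,.045)
for f in np.linspace(-93.4,-120,11)[1:]: print(rel(p1,y1,*pose(f,.0125,.045)))
p1,y1=pose(-120,.0125,.045)
print()
for f in np.linspace(-120,-146,11)[1:]: print(rel(p1,y1,*pose(f,.0125,.045)))
E
```

```text
[-0.0024, -0.0036, 0.0355, 1.6]
[-0.002, -0.0166, 0.0355, 1.6]
[-0.0005, -0.0032, -0.0, np.float64(2.7)]
[-0.001, -0.0049, -0.0, np.float64(5.3)]
[-0.0014, -0.0066, -0.0, np.float64(8.0)]
[-0.0017, -0.0084, -0.0, np.float64(10.6)]
[-0.0019, -0.0101, -0.0, np.float64(13.3)]
[-0.002, -0.0119, -0.0, np.float64(16.0)]
[-0.0021, -0.0136, -0.0, np.float64(18.6)]
[-0.0021, -0.0154, -0.0, np.float64(21.3)]
[-0.002, -0.0172, -0.0, np.float64(23.9)]
[-0.0018, -0.0189, -0.0, np.float64(26.6)]

[-0.0005, -0.0016, -0.0, np.float64(2.6)]
[-0.001, -0.0033, -0.0, np.float64(5.2)]
[-0.0014, -0.005, -0.0, np.float64(7.8)]
[-0.0017, -0.0067, -0.0, np.float64(10.4)]
[-0.0019, -0.0084, -0.0, np.float64(13.0)]
[-0.002, -0.0101, -0.0, np.float64(15.6)]
[-0.0021, -0.0119, -0.0, np.float64(18.2)]
[-0.0021, -0.0136, -0.0, np.float64(20.8)]
[-0.002, -0.0153, -0.0, np.float64(23.4)]
[-0.0018, -0.017, -0.0, np.float64(26.0)]
```

Emit:
step_arm([
  {"dx":-0.001,"dy":-0.001,"dz":0.006,"wx":0,"wy":0,"wz":0.5,"claw":-1},
  {"dx":-0.002,"dy":-0.002,"dz":0.015,"wx":0,"wy":0,"wz":1,"claw":-1},
  {"dx":-0.0024,"dy":-0.003,"dz":0.024,"wx":0,"wy":0,"wz":1.6,"claw":-1},
  {"dx":-0.0024,"dy":-0.0036,"dz":0.031,"wx":0,"wy":0,"wz":1.6,"claw":-1},
  {"dx":-0.0024,"dy":-0.0036,"dz":0.0345,"wx":0,"wy":0,"wz":1.6,"claw":-1},
  {"dx":-0.0023,"dy":-0.005,"dz":0.0355,"wx":0,"wy":0,"wz":1.6,"claw":-1},
  {"dx":-0.0022,"dy":-0.0085,"dz":0.0355,"wx":0,"wy":0,"wz":1.6,"claw":-1},
  {"dx":-0.0021,"dy":-0.012,"dz":0.0355,"wx":0,"wy":0,"wz":1.6,"claw":-1},
  {"dx":-0.002,"dy":-0.015,"dz":0.0355,"wx":0,"wy":0,"wz":1.6,"claw":-1},
  {"dx":-0.002,"dy":-0.0166,"dz":0.0355,"wx":0,"wy":0,"wz":1.6,"claw":-1},
])

```text
time: 4.4
tcp_pos: [0.5797, -0.0587, 0.0452]
tool_rot: [179.9, 0.0, 86.6]
ft_force: [1.5, -0.6, -0.5]
width: 0.001
grasp_force: 0.6
```

Emit:
step_arm([
  {"dx":-0.0005,"dy":-0.0032,"dz":0,"wx":0,"wy":0,"wz":2.7,"claw":-1},
  {"dx":-0.001,"dy":-0.0049,"dz":0,"wx":0,"wy":0,"wz":5.3,"claw":-1},
  {"dx":-0.0014,"dy":-0.0066,"dz":0,"wx":0,"wy":0,"wz":8,"claw":-1},
  {"dx":-0.0017,"dy":-0.0084,"dz":0,"wx":0,"wy":0,"wz":10.6,"claw":-1},
  {"dx":-0.0019,"dy":-0.0101,"dz":0,"wx":0,"wy":0,"wz":13.3,"claw":-1},
  {"dx":-0.002,"dy":-0.0119,"dz":0,"wx":0,"wy":0,"wz":16,"claw":-1},
  {"dx":-0.0021,"dy":-0.0136,"dz":0,"wx":0,"wy":0,"wz":18.6,"claw":-1},
  {"dx":-0.0021,"dy":-0.0154,"dz":0,"wx":0,"wy":0,"wz":21.3,"claw":-1},
  {"dx":-0.002,"dy":-0.0172,"dz":0,"wx":0,"wy":0,"wz":23.9,"claw":-1},
  {"dx":-0.0018,"dy":-0.0189,"dz":0,"wx":0,"wy":0,"wz":26.6,"claw":-1},
])

```text
time: 5.65
tcp_pos: [0.5609, -0.06, 0.0453]
tool_rot: [179.9, -0.0, 59.9]
ft_force: [1.1, -1.3, 0.2]
width: 0.001
grasp_force: 0.7
```

```bash
python3 - <<'E'
from h import *
for k in range(4):
    E=r.camera_info("wrist")["extrinsics"]; s=r.sense(); p,d=r.read_camera("wrist"); print(s["time"],s["tcp_pos"].round(4),s["tool_rot"].round(2),abs(s["joint_velocities"]).max().round(2),s["ft_force"].round(2))
np.savez("wrist4",p=p,d=d,E=E);cv2.imwrite("pics/w5.png",p[...,::-1])
E
```

```text
5.65 [ 0.5609 -0.06    0.0453] [ 1.7987e+02 -1.0000e-02  5.9880e+01] 18.4 [ 1.05 -1.33  0.23]
5.7 [ 0.5606 -0.0599  0.0452] [179.9    0.    59.83] 3.7 [ 0.59 -0.51  0.25]
5.75 [ 0.5607 -0.0599  0.0452] [1.7991e+02 1.0000e-02 5.9970e+01] 1.27 [ 0.84 -0.87 -0.1 ]
5.8 [ 0.5607 -0.0598  0.0452] [179.91   0.    60.02] 0.23 [ 1.07 -0.66  0.22]
```

View pics/w5.png

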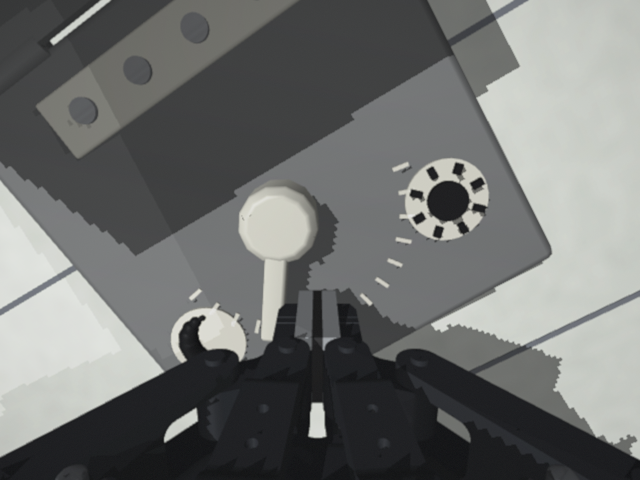

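The pointer has moved with the finger. The hub is at (278,221), the arm centreline runs from (274,262) to (268,337), and the moon pad is at (209,342). I'll compute the angle.

```bash
cat > ang.py <<'E'
from path import *
def arm(f,lines,hub):
    a=np.load(f);E=a["E"];Q=[planeE(E,u,v,.053)[:2] for u,v in lines];h=planeE(E,*hub,.054)[:2]
    an=lambda t:round(float(np.degrees(np.arctan2(t[1],t[0]))),2)
    print("hub",h,"dir",an(Q[-1]-Q[0]),"from axis",[an(q-AX) for q in Q],[round(float(np.linalg.norm(q-AX)),4) for q in Q])
E
python3 - <<'E'
from ang import *
g=np.load("wrist4.npz")["p"].mean(2)
L=[]
for v in (266,280,295,310,325,335):
    row=g[v,245:300];e=np.gradient(row);a=245+e.argmax();m=np.where(row>150)[0]+245;print(v,m.min(),m.max());L.append(((m.min()+m.max())/2,v))
arm("wrist4.npz",L,(278,221))
E
```

```text
266 264 284
280 264 283
295 263 282
310 262 277
325 256 274
335 261 272
hub [ 0.56917878 -0.02041352] dir -127.48 from axis [-123.92, -123.83, -124.15, -125.65, -127.51, -126.23] [0.0146, 0.0198, 0.0255, 0.0314, 0.0376, 0.0416]
```

Emit:
step_arm([
  {"dx":-0.0005,"dy":-0.0016,"dz":0,"wx":0,"wy":0,"wz":2.6,"claw":-1},
  {"dx":-0.001,"dy":-0.0033,"dz":0,"wx":0,"wy":0,"wz":5.2,"claw":-1},
  {"dx":-0.0014,"dy":-0.005,"dz":0,"wx":0,"wy":0,"wz":7.8,"claw":-1},
  {"dx":-0.0017,"dy":-0.0067,"dz":0,"wx":0,"wy":0,"wz":10.4,"claw":-1},
  {"dx":-0.0019,"dy":-0.0084,"dz":0,"wx":0,"wy":0,"wz":13,"claw":-1},
  {"dx":-0.002,"dy":-0.0101,"dz":0,"wx":0,"wy":0,"wz":15.6,"claw":-1},
  {"dx":-0.0021,"dy":-0.0119,"dz":0,"wx":0,"wy":0,"wz":18.2,"claw":-1},
  {"dx":-0.0021,"dy":-0.013,"dz":0,"wx":0,"wy":0,"wz":20,"claw":-1},
  {"dx":-0.0021,"dy":-0.0138,"dz":0,"wx":0,"wy":0,"wz":21.2,"claw":-1},
  {"dx":-0.002,"dy":-0.0143,"dz":0,"wx":0,"wy":0,"wz":22,"claw":-1},
])

```text
time: 7.1
tcp_pos: [0.5467, -0.0542, 0.0449]
tool_rot: [180.0, 0.0, 37.9]
ft_force: [0.0, -1.8, 1.5]
width: 0.0
grasp_force: 1.0
```

```bash
python3 - <<'E'
from ang import *
for k in range(3):
    E=r.camera_info("wrist")["extrinsics"]; s=r.sense(); p,d=r.read_camera("wrist"); print(s["time"],s["tcp_pos"].round(4),s["tool_rot"].round(2),abs(s["joint_velocities"]).max().round(2),s["ft_force"].round(2))
np.savez("wrist5",p=p,d=d,E=E);cv2.imwrite("pics/w6.png",p[...,::-1])
g=p.mean(2);L=[]
for v in range(250,340,7):
    m=np.where(g[v,235:300]>150)[0]+235
    if len(m):print(v,m.min(),m.max());L.append(((m.min()+m.max())/2,v))
arm("wrist5.npz",L,(278,221))
E
```

```text
7.1 [ 0.5467 -0.0542  0.0449] [1.7999e+02 1.0000e-02 3.7940e+01] 5.55 [ 0.04 -1.8   1.49]
7.15 [ 0.5467 -0.0541  0.0449] [1.800e+02 1.000e-02 3.793e+01] 1.06 [-0.48 -1.2   1.41]
7.2 [ 0.5467 -0.0541  0.0449] [1.800e+02 1.000e-02 3.797e+01] 0.37 [-0.11 -1.84  2.  ]
250 250 299
257 259 298
264 265 285
271 265 285
278 264 284
285 264 283
292 263 283
299 263 282
306 262 280
313 236 277
320 235 275
327 254 274
334 239 272
hub [ 0.56956899 -0.02051448] dir -155.74 from axis [-149.43, -140.8, -146.52, -146.06, -146.8, -146.89, -146.96, -147.01, -147.75, -156.42, -156.33, -150.69, -154.48] [0.0083, 0.0108, 0.0133, 0.0159, 0.0186, 0.0212, 0.0239, 0.0266, 0.0293, 0.033, 0.0358, 0.038, 0.0413]
```

Clean rows give about −146.8° against the −150.3° target. I'll back off to see the pointer and moon together before trimming.

Emit:
step_arm([
  {"dx":0,"dy":0.004,"dz":0,"wx":0,"wy":0,"wz":0,"claw":-1},
  {"dx":0,"dy":0.01,"dz":-0.004,"wx":0,"wy":0,"wz":0,"claw":-1},
  {"dx":-0.005,"dy":0.018,"dz":-0.012,"wx":0,"wy":0,"wz":0,"claw":-1},
  {"dx":-0.012,"dy":0.026,"dz":-0.024,"wx":0,"wy":0,"wz":0,"claw":-1},
  {"dx":-0.02,"dy":0.034,"dz":-0.036,"wx":0,"wy":0,"wz":0,"claw":-1},
  {"dx":-0.028,"dy":0.04,"dz":-0.048,"wx":0,"wy":0,"wz":0,"claw":-1},
  {"dx":-0.033,"dy":0.043,"dz":-0.056,"wx":0,"wy":0,"wz":0,"claw":-1},
  {"dx":-0.035,"dy":0.045,"dz":-0.06,"wx":0,"wy":0,"wz":0,"claw":-1},
  {"dx":-0.035,"dy":0.045,"dz":-0.06,"wx":0,"wy":0,"wz":0,"claw":-1},
  {"dx":-0.035,"dy":0.045,"dz":-0.06,"wx":0,"wy":0,"wz":0,"claw":-1},
])

```text
time: 8.5
tcp_pos: [0.5467, -0.1101, 0.1043]
tool_rot: [-179.9, 0.0, 38.0]
ft_force: [0.2, 0.4, -0.1]
width: -0.002
grasp_force: 0.0
```

```bash
cat > look.py <<'E'
from ang import *
import sys
def go(f):
    for k in range(3):
        E=r.camera_info("wrist")["extrinsics"]; s=r.sense(); p,d=r.read_camera("wrist")
    print(s["time"],s["tcp_pos"].round(4),s["tool_rot"].round(2),abs(s["joint_velocities"]).max().round(2))
    np.savez(f,p=p,d=d,E=E);cv2.imwrite("pics/%s.png"%f,p[...,::-1])
    m=(p.mean(2)>150).astype(np.uint8)
    n,l,st,c=cv2.connectedComponentsWithStats(m)
    for i in range(1,n):
        if st[i,4]>300 and st[i,2]<150 and st[i,3]<150:
            q=cv2.findContours((l==i).astype(np.uint8),0,2)[0][0]
            (cx,cy),rad=cv2.minEnclosingCircle(q)
            print(st[i],"c",c[i].round(1),"encl",round(cx,1),round(cy,1),round(rad,1),planeE(E,cx,cy,.037).round(4),planeE(E,*c[i],.053).round(4))
if __name__=="__main__": go(sys.argv[1])
E
python3 look.py l1
```

```text
8.6 [ 0.5467 -0.1103  0.1043] [-1.7995e+02  3.0000e-02  3.8030e+01] 0.13
[283  64  36  26 368] c [299.8  76.5] encl 300.5 77.0 21.2 [ 0.6127 -0.0494  0.037 ] [ 0.6121 -0.0503  0.053 ]
[ 164   96   49   48 1812] c [188.1 119.2] encl 187.0 120.5 25.3 [ 0.5628 -0.0178  0.037 ] [ 0.5668 -0.0216  0.053 ]
[183 145  13  67 739] c [188.5 179. ] encl 188.5 178.1 33.4 [ 0.5396 -0.0338  0.037 ] [ 0.5442 -0.0365  0.053 ]
[ 165  211   57   55 1398] c [195.8 234.6] encl 193.2 237.9 29.3 [ 0.5145 -0.053   0.037 ] [ 0.5235 -0.0541  0.053 ]
[530 380  59  31 764] c [555.6 394.7] encl 559.0 396.0 29.4 [ 0.5662 -0.2791  0.037 ] [ 0.5686 -0.2606  0.053 ]
[309 404  16  33 423] c [316.9 421. ] encl 316.7 420.1 16.8 [ 0.4635 -0.1758  0.037 ] [ 0.4738 -0.1679  0.053 ]
[438 410  32  31 336] c [453.  424.3] encl 454.0 425.0 21.2 [ 0.5124 -0.2442  0.037 ] [ 0.5194 -0.2297  0.053 ]
```

```bash
cat > fit.py <<'E'
from ang import *
import sys
f=sys.argv[1]
a=np.load(f+".npz");p,E=a["p"],a["E"];g=p.mean(2)
c0=int(sys.argv[2]);v0=int(sys.argv[3]);v1=int(sys.argv[4])
an=lambda t:round(float(np.degrees(np.arctan2(t[1],t[0]))),2)
Q=[];
for v in range(v0,v1,4):
    row=g[v].astype(float);thr=130
    l=c0
    while row[l]>thr:l-=1
    h=c0
    while row[h]>thr:h+=1
    l+= (thr-row[l])/(row[l+1]-row[l]); h-=(thr-row[h])/(row[h-1]-row[h])
    Q.append(planeE(E,(l+h)/2,v,.053)[:2]);print(v,round(l,1),round(h,1),an(Q[-1]-AX))
Q=np.array(Q);vx,vy,x0,y0=cv2.fitLine(Q.astype(np.float32),cv2.DIST_L2,0,.01,.01).ravel()
if vx*(Q[-1]-Q[0])[0]+vy*(Q[-1]-Q[0])[1]<0:vx,vy=-vx,-vy
print("dir",an((vx,vy)))
E
python3 fit.py l1 189 150 208
python3 - <<'E'
from ang import *
E=np.load("l1.npz")["E"]
moon=planeE(E,193.2,238,.036)[:2]
for hub in((188,119),(188,120.5)):
    h=planeE(E,*hub,.054)[:2];t=moon-h;print(h,np.degrees(np.arctan2(t[1],t[0])),np.linalg.norm(t))
t=moon-AX;print(moon,np.degrees(np.arctan2(t[1],t[0])),np.linalg.norm(t))
E
```

```text
150 182.7 196.6 -145.38
154 182.8 196.5 -145.59
158 182.7 196.4 -145.84
162 182.5 196.3 -146.12
166 182.5 196.2 -146.25
170 182.2 196.1 -146.57
174 182.0 196.0 -146.74
178 182.2 195.9 -146.72
182 182.2 195.7 -146.86
186 181.7 195.6 -147.12
190 181.7 195.5 -147.15
194 181.8 195.7 -147.05
198 181.8 195.9 -146.98
202 181.9 195.8 -146.99
206 181.9 195.7 -147.03
dir -148.08
[ 0.56704097 -0.02174798] -149.49866938910364 0.06155469316813757
[ 0.56649647 -0.02210079] -149.52465530648234 0.060906481186949246
[ 0.51400437 -0.05299058] -149.51650495275845 0.062076071350254544
```

```bash
python3 - <<'E'
import cv2
a=cv2.imread("pics/l1.png");c=cv2.resize(a[80:280,110:350],None,fx=3,fy=3,interpolation=cv2.INTER_CUBIC);cv2.imwrite("pics/l1c.png",c)
E
```

```text
(no output)
```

View pics/l1c.png

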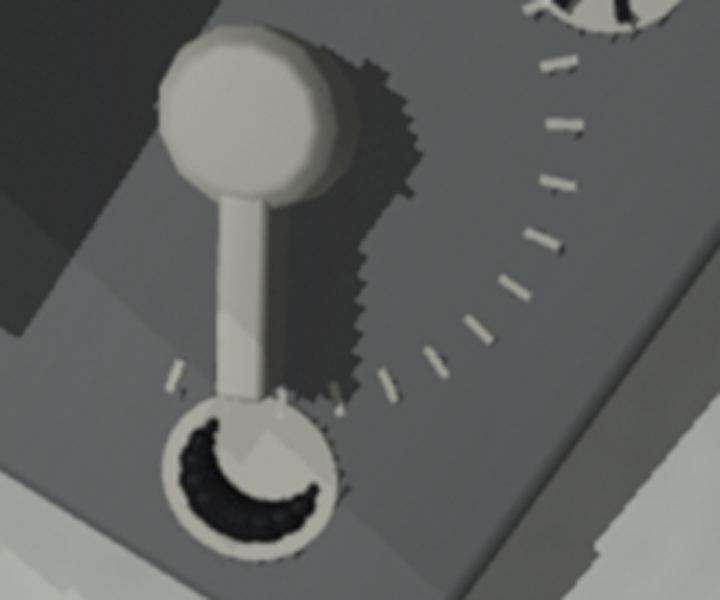

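The picture shows the arm just short of the pad's middle: hub at crop (240,115), arm line x≈242, pad centre (249,476). The remaining angle is about 2.3°, so I'll return and push that much.

Emit:
step_arm([
  {"dx":0.01,"dy":-0.008,"dz":0.012,"wx":0,"wy":0,"wz":0,"claw":-1},
  {"dx":0.022,"dy":-0.018,"dz":0.03,"wx":0,"wy":0,"wz":0,"claw":-1},
  {"dx":0.032,"dy":-0.027,"dz":0.046,"wx":0,"wy":0,"wz":0,"claw":-1},
  {"dx":0.035,"dy":-0.033,"dz":0.056,"wx":0,"wy":0,"wz":0,"claw":-1},
  {"dx":0.035,"dy":-0.036,"dz":0.06,"wx":0,"wy":0,"wz":0,"claw":-1},
  {"dx":0.035,"dy":-0.04,"dz":0.06,"wx":0,"wy":0,"wz":0,"claw":-1},
  {"dx":0.035,"dy":-0.0435,"dz":0.06,"wx":0,"wy":0,"wz":0,"claw":-1},
  {"dx":0.035,"dy":-0.045,"dz":0.06,"wx":0,"wy":0,"wz":0.5,"claw":-1},
  {"dx":0.0348,"dy":-0.0458,"dz":0.06,"wx":0,"wy":0,"wz":1.5,"claw":-1},
  {"dx":0.0346,"dy":-0.0464,"dz":0.06,"wx":0,"wy":0,"wz":2.3,"claw":-1},
])

```text
time: 9.9
tcp_pos: [0.5463, -0.0538, 0.0452]
tool_rot: [179.9, -0.0, 35.6]
ft_force: [1.3, -0.8, 0.3]
width: -0.001
grasp_force: 0.7
```

Emit:
step_arm([
  {"dx":0,"dy":0,"dz":0,"wx":0,"wy":0,"wz":0,"claw":-1},
  {"dx":0,"dy":0.004,"dz":0,"wx":0,"wy":0,"wz":0,"claw":-1},
  {"dx":0,"dy":0.01,"dz":-0.004,"wx":0,"wy":0,"wz":0,"claw":-1},
  {"dx":-0.008,"dy":0.02,"dz":-0.016,"wx":0,"wy":0,"wz":0,"claw":-1},
  {"dx":-0.018,"dy":0.032,"dz":-0.032,"wx":0,"wy":0,"wz":0,"claw":-1},
  {"dx":-0.027,"dy":0.04,"dz":-0.047,"wx":0,"wy":0,"wz":0,"claw":-1},
  {"dx":-0.033,"dy":0.044,"dz":-0.057,"wx":0,"wy":0,"wz":0,"claw":-1},
  {"dx":-0.035,"dy":0.045,"dz":-0.06,"wx":0,"wy":0,"wz":0,"claw":-1},
  {"dx":-0.035,"dy":0.045,"dz":-0.06,"wx":0,"wy":0,"wz":0,"claw":-1},
  {"dx":-0.035,"dy":0.045,"dz":-0.06,"wx":0,"wy":0,"wz":0,"claw":-1},
])

```text
time: 11.15
tcp_pos: [0.5432, -0.109, 0.1042]
tool_rot: [-179.9, 0.0, 35.8]
ft_force: [-0.2, 0.2, 1.2]
width: 0.0
grasp_force: 0.0
```

```bash
python3 look.py l2 | head -5; python3 fit.py l2 189 150 204
```

```text
11.25 [ 0.5432 -0.1092  0.1042] [-1.7994e+02  4.0000e-02  3.5740e+01] 0.18
[353   0  48  31 551] c [383.   13.2] encl 376.8 8.2 24.0 [ 0.6557 -0.0623  0.037 ] [ 0.6517 -0.066   0.053 ]
[281  60  37  25 372] c [298.2  72.2] encl 299.0 73.0 21.1 [ 0.6126 -0.0494  0.037 ] [ 0.6119 -0.0503  0.053 ]
[ 165   96   48   48 1797] c [188.5 119.4] encl 188.3 119.8 24.9 [ 0.5637 -0.0179  0.037 ] [ 0.5669 -0.0216  0.053 ]
[185 145  12  68 725] c [190.  179.5] encl 191.0 178.5 33.9 [ 0.5398 -0.0336  0.037 ] [ 0.5439 -0.0361  0.053 ]
150 183.8 197.5 -146.23
154 183.8 197.4 -146.58
158 183.8 197.4 -146.85
162 183.8 197.4 -147.06
166 183.8 197.4 -147.3
170 183.7 197.4 -147.46
174 183.7 197.3 -147.63
178 183.7 197.3 -147.76
182 183.7 197.3 -147.88
186 183.6 197.3 -147.99
190 183.7 197.3 -148.07
194 183.9 197.7 -147.89
198 183.9 197.7 -147.94
202 183.9 197.7 -148.01
dir -149.11
```

It moved 1.0°, and about 1.2° remains. One more small push.

Emit:
step_arm([
  {"dx":0.01,"dy":-0.008,"dz":0.012,"wx":0,"wy":0,"wz":0,"claw":-1},
  {"dx":0.022,"dy":-0.018,"dz":0.03,"wx":0,"wy":0,"wz":0,"claw":-1},
  {"dx":0.032,"dy":-0.027,"dz":0.046,"wx":0,"wy":0,"wz":0,"claw":-1},
  {"dx":0.035,"dy":-0.033,"dz":0.056,"wx":0,"wy":0,"wz":0,"claw":-1},
  {"dx":0.035,"dy":-0.036,"dz":0.06,"wx":0,"wy":0,"wz":0,"claw":-1},
  {"dx":0.035,"dy":-0.04,"dz":0.06,"wx":0,"wy":0,"wz":0,"claw":-1},
  {"dx":0.035,"dy":-0.0435,"dz":0.06,"wx":0,"wy":0,"wz":0,"claw":-1},
  {"dx":0.035,"dy":-0.045,"dz":0.06,"wx":0,"wy":0,"wz":0.4,"claw":-1},
  {"dx":0.0349,"dy":-0.0455,"dz":0.06,"wx":0,"wy":0,"wz":0.8,"claw":-1},
  {"dx":0.0348,"dy":-0.0458,"dz":0.06,"wx":0,"wy":0,"wz":1.2,"claw":-1},
])

```text
time: 12.55
tcp_pos: [0.5455, -0.0533, 0.0452]
tool_rot: [179.9, -0.0, 34.4]
ft_force: [-0.1, -1.8, -0.9]
width: -0.001
grasp_force: 0.8
```

Emit:
step_arm([
  {"dx":0,"dy":0,"dz":0,"wx":0,"wy":0,"wz":0,"claw":-1},
  {"dx":0,"dy":0.004,"dz":0,"wx":0,"wy":0,"wz":0,"claw":-1},
  {"dx":0,"dy":0.01,"dz":-0.004,"wx":0,"wy":0,"wz":0,"claw":-1},
  {"dx":-0.008,"dy":0.02,"dz":-0.016,"wx":0,"wy":0,"wz":0,"claw":-1},
  {"dx":-0.018,"dy":0.032,"dz":-0.032,"wx":0,"wy":0,"wz":0,"claw":-1},
  {"dx":-0.027,"dy":0.04,"dz":-0.047,"wx":0,"wy":0,"wz":0,"claw":-1},
  {"dx":-0.033,"dy":0.044,"dz":-0.057,"wx":0,"wy":0,"wz":0,"claw":-1},
  {"dx":-0.035,"dy":0.045,"dz":-0.06,"wx":0,"wy":0,"wz":0,"claw":-1},
  {"dx":-0.035,"dy":0.045,"dz":-0.06,"wx":0,"wy":0,"wz":0,"claw":-1},
  {"dx":-0.035,"dy":0.045,"dz":-0.06,"wx":0,"wy":0,"wz":0,"claw":-1},
])

```text
time: 13.8
tcp_pos: [0.5413, -0.1084, 0.1042]
tool_rot: [-179.9, 0.0, 34.6]
ft_force: [0.2, -0.7, -0.0]
width: -0.002
grasp_force: 0.0
```

```bash
python3 look.py l3 | head -6; python3 fit.py l3 189 150 204|tail -5
python3 - <<'E'
from h import *
a=np.load("top.npz");W=cloud("top",a["d"])
q=W[(W[...,2]>.18)&(W[...,2]<.21)&(W[...,0]>.45)&(W[...,0]<.68)&(W[...,1]>.06)&(W[...,1]<.16)]
print(len(q),q.min(0),q.max(0))
s=r.sense();print(s["tcp_pos"],s["tool_rot"],s["qpos"].round(1))
E
```

```text
13.9 [ 0.5414 -0.1087  0.1042] [-1.7995e+02  4.0000e-02  3.4540e+01] 0.16
[355   0  42  27 356] c [380.9  11.2] encl 376.0 7.2 21.3 [ 0.6549 -0.0636  0.037 ] [ 0.6508 -0.0665  0.053 ]
[280  58  35  25 364] c [297.6  70.1] encl 297.0 71.0 20.2 [ 0.6123 -0.049   0.037 ] [ 0.6119 -0.0505  0.053 ]
[ 165   96   48   48 1782] c [188.6 119.7] encl 188.3 120.1 24.7 [ 0.5637 -0.0178  0.037 ] [ 0.5668 -0.0217  0.053 ]
[536 126  36  34 391] c [554.  140.9] encl 553.0 141.0 22.0 [ 0.6572 -0.1711  0.037 ] [ 0.6532 -0.1636  0.053 ]
[184 146  13  67 716] c [190.  179.8] encl 190.0 179.0 33.5 [ 0.539  -0.0327  0.037 ] [ 0.5435 -0.0356  0.053 ]
190 183.7 197.1 -149.39
194 183.6 197.6 -149.27
198 183.6 197.6 -149.36
202 183.6 197.6 -149.41
dir -150.52
938 [0.47729158 0.09451118 0.18115044] [0.64298418 0.1294402  0.20129749]
[ 0.54141728 -0.10885392  0.10428343] [-1.79958435e+02  3.93963867e-02  3.45301769e+01] [-24.4  30.3  47.9  97.9 -24.8  63.  -24.4]
```

The arm direction is now −150.5° against the −150.3° target, so the pointer is done. Next I go over the cover to its outside (+y).

Emit:
step_arm([
  {"dx":0,"dy":0,"dz":-0.03,"wx":0,"wy":0,"wz":0,"claw":-1},
  {"dx":0,"dy":0,"dz":-0.075,"wx":0,"wy":0,"wz":-4,"claw":-1},
  {"dx":0.004,"dy":-0.005,"dz":-0.12,"wx":0,"wy":0,"wz":-10,"claw":-1},
  {"dx":0.018,"dy":-0.023,"dz":-0.155,"wx":0,"wy":0,"wz":-17,"claw":-1},
  {"dx":0.044,"dy":-0.057,"dz":-0.17,"wx":0,"wy":0,"wz":-25,"claw":-1},
  {"dx":0.074,"dy":-0.096,"dz":-0.175,"wx":0,"wy":0,"wz":-34,"claw":-1},
  {"dx":0.106,"dy":-0.137,"dz":-0.175,"wx":0,"wy":0,"wz":-43,"claw":-1},
  {"dx":0.137,"dy":-0.178,"dz":-0.175,"wx":0,"wy":0,"wz":-51,"claw":-1},
  {"dx":0.16,"dy":-0.208,"dz":-0.175,"wx":0,"wy":0,"wz":-56,"claw":-1},
  {"dx":0.1735,"dy":-0.225,"dz":-0.175,"wx":0,"wy":0,"wz":-58,"claw":-1},
])

```text
time: 15.2
tcp_pos: [0.557, 0.1766, 0.2793]
tool_rot: [-180.0, 0.0, 92.7]
ft_force: [0.3, -0.9, -0.1]
width: -0.0
grasp_force: 0.0
```

```bash
python3 - <<'E'
from h import *
p,d=r.read_camera("top");W=cloud("top",d);cv2.imwrite("pics/t2.png",p[...,::-1])
q=W[(W[...,2]>.18)&(W[...,2]<.21)&(W[...,0]>.45)&(W[...,0]<.68)&(W[...,1]>.06)&(W[...,1]<.16)]
print(len(q),q.min(0),q.max(0)) if len(q) else print("none")
for k in range(4): r.read_camera("top")
s=r.sense();print(s["time"],s["tcp_pos"],s["tool_rot"],s["qpos"].round(1))
E
```

```text
932 [0.47730817 0.09646092 0.18255015] [0.64349809 0.12908966 0.20131423]
15.45 [0.55775922 0.17109641 0.27998132] [1.79978676e+02 1.27940862e-01 9.22070031e+01] [-42.7  22.9  35.4  76.7 -13.   84.4  -6.1]
```

Emit:
step_arm([
  {"dx":0,"dy":0,"dz":0.012,"wx":0,"wy":0,"wz":0,"claw":-1},
  {"dx":0,"dy":0,"dz":0.036,"wx":0,"wy":0,"wz":0,"claw":-1},
  {"dx":0,"dy":0,"dz":0.066,"wx":0,"wy":0,"wz":0,"claw":-1},
  {"dx":0,"dy":0,"dz":0.094,"wx":0,"wy":0,"wz":0,"claw":-1},
  {"dx":0,"dy":0,"dz":0.112,"wx":0,"wy":0,"wz":0,"claw":-1},
  {"dx":-0.003,"dy":0,"dz":0.12,"wx":0,"wy":0,"wz":0,"claw":-1},
  {"dx":-0.009,"dy":0,"dz":0.12,"wx":0,"wy":0,"wz":0,"claw":-1},
  {"dx":-0.016,"dy":0,"dz":0.12,"wx":0,"wy":0,"wz":0,"claw":-1},
  {"dx":-0.023,"dy":0,"dz":0.12,"wx":0,"wy":0,"wz":0,"claw":-1},
  {"dx":-0.03,"dy":0,"dz":0.12,"wx":0,"wy":0,"wz":0,"claw":-1},
])

```text
time: 16.7
tcp_pos: [0.5589, 0.1436, 0.1604]
tool_rot: [179.9, -0.0, 92.5]
ft_force: [0.0, -0.1, -0.7]
width: -0.001
grasp_force: 0.0
```

Emit:
step_arm([
  {"dx":-0.007,"dy":0,"dz":0,"wx":0,"wy":0,"wz":0,"claw":-1},
  {"dx":-0.014,"dy":0,"dz":0,"wx":0,"wy":0,"wz":0,"claw":-1},
  {"dx":-0.021,"dy":0,"dz":0,"wx":0,"wy":0,"wz":0,"claw":-1},
  {"dx":-0.028,"dy":0,"dz":0,"wx":0,"wy":0,"wz":0,"claw":-1},
  {"dx":-0.035,"dy":0,"dz":0,"wx":0,"wy":0,"wz":0,"claw":-1},
  {"dx":-0.042,"dy":0,"dz":0,"wx":0,"wy":0,"wz":0,"claw":-1},
  {"dx":-0.049,"dy":0,"dz":0,"wx":0,"wy":0,"wz":0,"claw":-1},
  {"dx":-0.056,"dy":0,"dz":0,"wx":0,"wy":0,"wz":0,"claw":-1},
  {"dx":-0.063,"dy":0,"dz":0,"wx":0,"wy":0,"wz":0,"claw":-1},
  {"dx":-0.07,"dy":0,"dz":0,"wx":0,"wy":0,"wz":0,"claw":-1},
])

```text
time: 17.95
tcp_pos: [0.5614, 0.0736, 0.1594]
tool_rot: [-180.0, 0.0, 92.5]
ft_force: [-0.0, -0.0, -0.1]
width: 0.0
grasp_force: 0.2
```

```bash
python3 - <<'E'
from h import *
p,d=r.read_camera("scene");W=cloud("scene",d)
q=W[(W[...,2]>.06)&(W[...,0]>.6)&(W[...,0]<.66)&(W[...,1]>-.16)&(W[...,1]<.16)]
i=q[:,2].argmax();print(len(q),"highest",q[i])
s=r.sense();print(s["time"],s["tcp_pos"],s["ft_force"])
E
```

```text
776 highest [0.60074639 0.10659455 0.54349546]
18.0 [0.56139425 0.07198097 0.15953428] [ 0.40182805 -0.31667743 -0.88558374]
```

Emit:
step_arm([
  {"dx":-0.007,"dy":0,"dz":0,"wx":0,"wy":0,"wz":0,"claw":-1},
  {"dx":-0.014,"dy":0,"dz":0,"wx":0,"wy":0,"wz":0,"claw":-1},
  {"dx":-0.021,"dy":0,"dz":0,"wx":0,"wy":0,"wz":0,"claw":-1},
  {"dx":-0.028,"dy":0,"dz":0,"wx":0,"wy":0,"wz":0,"claw":-1},
  {"dx":-0.035,"dy":0,"dz":0,"wx":0,"wy":0,"wz":0,"claw":-1},
  {"dx":-0.042,"dy":0,"dz":0,"wx":0,"wy":0,"wz":0,"claw":-1},
  {"dx":-0.049,"dy":0,"dz":0,"wx":0,"wy":0,"wz":0,"claw":-1},
  {"dx":-0.056,"dy":0,"dz":0,"wx":0,"wy":0,"wz":0,"claw":-1},
  {"dx":-0.063,"dy":0,"dz":0,"wx":0,"wy":0,"wz":0,"claw":-1},
  {"dx":-0.07,"dy":0,"dz":0,"wx":0,"wy":0,"wz":0,"claw":-1},
])

```text
time: 19.25
tcp_pos: [0.5646, 0.004, 0.1598]
tool_rot: [180.0, 0.0, 92.5]
ft_force: [0.2, 0.3, 0.4]
width: -0.003
grasp_force: 0.0
```

Emit:
step_arm([
  {"dx":-0.006,"dy":0,"dz":0,"wx":0,"wy":0,"wz":0,"claw":-1},
  {"dx":-0.012,"dy":0,"dz":0,"wx":0,"wy":0,"wz":0,"claw":-1},
  {"dx":-0.018,"dy":0,"dz":0,"wx":0,"wy":0,"wz":0,"claw":-1},
  {"dx":-0.024,"dy":0,"dz":0,"wx":0,"wy":0,"wz":0,"claw":-1},
  {"dx":-0.03,"dy":0,"dz":0,"wx":0,"wy":0,"wz":0,"claw":-1},
  {"dx":-0.03,"dy":0,"dz":-0.01,"wx":0,"wy":0,"wz":0,"claw":-1},
  {"dx":-0.03,"dy":0,"dz":-0.03,"wx":0,"wy":0,"wz":0,"claw":-1},
  {"dx":-0.03,"dy":0,"dz":-0.06,"wx":0,"wy":0,"wz":0,"claw":-1},
  {"dx":-0.03,"dy":0,"dz":-0.085,"wx":0,"wy":0,"wz":0,"claw":-1},
  {"dx":-0.03,"dy":0,"dz":-0.1,"wx":0,"wy":0,"wz":0,"claw":-1},
])

```text
time: 20.5
tcp_pos: [0.5666, -0.0255, 0.2619]
tool_rot: [179.8, -0.0, 92.5]
ft_force: [-0.1, -0.3, 0.2]
width: -0.003
grasp_force: 0.0
```

```bash
cat > cov.py <<'E'
from h import *
for k in range(12):
    p,d=r.read_camera("scene")
W=cloud("scene",d);cv2.imwrite("pics/s%d.png"%int(r.sense()["time"]*10),p[...,::-1])
b=W[(W[...,0]>.49)&(W[...,0]<.64)&(W[...,1]>-.11)&(W[...,1]<.075)&(W[...,2]<.2)&(W[...,2]>.02)]
for lo in np.arange(-.1,.08,.03):
    q=b[(b[:,1]>lo)&(b[:,1]<lo+.03)];print(round(lo,3),len(q),np.percentile(q[:,2],[10,50,90]).round(4) if len(q) else "")
s=r.sense();print(s["time"],s["tcp_pos"],s["ft_force"])
E
python3 cov.py
```

```text
-0.1 947 [0.0279 0.0573 0.0624]
-0.07 477 [0.0585 0.0609 0.0633]
-0.04 452 [0.0584 0.0607 0.063 ]
-0.01 431 [0.0585 0.0608 0.0632]
0.02 421 [0.0585 0.0608 0.063 ]
0.05 235 [0.0582 0.0607 0.0631]
21.1 [ 0.56569926 -0.02560334  0.25937068] [-0.09839879 -0.47869354 -0.40915063]
```

The cover lies flat at 61 mm all over (35 + 26 mm), so it is fully shut, and the fingers are clear at 260 mm. I'll hand it in.

```bash
python3 -c "
from bench import r
print(r.sign_off())"
```

```text
the job is handed in; nothing more can be done
None
```

The pointer points at the moon, measured within about 0.5° of its middle, the cover is fully shut, and the job was handed in at about 21 s of the 48 s allowed.

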